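# Fill the truffle tray and take the white truffle's temperature

## Task

Put the two truffles from the wooden board into the two empty wells of the tray, one in each, setting them down rather than dropping them. Then draw the infrared thermometer up out of its charging dock, tip its nose down to about 45 degrees and aim it at the white truffle from about ten centimetres, without touching any truffle with it and without disturbing the jug, jar, cups and spoon around. Finish holding it there, still and aimed: the program ends with the thermometer in the gripper.

Things in the scene. Friction and masses are not known exactly. Their poses are not given: they have to be found in the camera images.
- tray: blue-green truffle tray, fixed, 134 (x) x 196 (y) mm, 21 mm high, with a small lip on each short end. Origin: middle of its underside, z up. Six round wells, 40 mm wide and 9 mm deep, in two rows of three, 62 mm apart both ways; at the start four hold a truffle and two, which ones varies, are empty
- board: light wooden board on two battens, fixed, 160 x 120 mm, top face 12 mm above the worktop. Origin: middle of its underside; x along the 160 mm side. The two truffles still to be put away stand on it
- dock: white charging dock of the thermometer, fixed: round foot 103 mm wide, tower 62 (x) x 53 (y) mm, 56 mm high. Its socket, 40 x 31 mm and 44 mm deep, takes the handle with 2 mm to spare on each side; no catch, it draws straight up. Origin: middle of its underside, under the socket; x points the same way as the docked barrel
- thermometer: pistol-shaped infrared thermometer, about 200 g, standing in the dock, barrel level, foot 12 mm above the worktop. Origin: middle of the handle's foot; x along the barrel towards the lens, z up the handle. Black handle 36 (x) x 27 (y) mm, z = 0 to 94; yellow barrel x = -36 to 64, 38 wide (y, flat sides), z = 94 to 136; round black nose on to x = 82. Centre of mass near x = 13, z = 92
- lens (a point): middle of the thermometer's lens at the tip of the nose, at (82, 0, 115) mm in the thermometer's frame; x is the line of sight, straight out along the barrel; axes as the thermometer's
- truffle_white: chocolate truffle, ivory-white with dark stripes; the one to be measured: a firm ball 30 mm across with a flat foot 16 mm across, 27.5 mm high, 18 g. Origin: the ball's centre, 12.5 mm above its foot. At the start in a well of the tray or on the board; in either case its foot is 12 mm above the worktop
- truffle_dark1: chocolate truffle, dark brown with light brown stripes: a firm ball 30 mm across with a flat foot 16 mm across, 27.5 mm high, 18 g. Origin: the ball's centre, 12.5 mm above its foot. At the start in a well of the tray or on the board; in either case its foot is 12 mm above the worktop
- truffle_dark2: chocolate truffle, dark brown with light brown stripes: a firm ball 30 mm across with a flat foot 16 mm across, 27.5 mm high, 18 g. Origin: the ball's centre, 12.5 mm above its foot. At the start in a well of the tray or on the board; in either case its foot is 12 mm above the worktop
- truffle_dark3: chocolate truffle, dark brown with light brown stripes: a firm ball 30 mm across with a flat foot 16 mm across, 27.5 mm high, 18 g. Origin: the ball's centre, 12.5 mm above its foot. At the start in a well of the tray or on the board; in either case its foot is 12 mm above the worktop
- truffle_milk1: chocolate truffle, milk-chocolate brown with ivory stripes: a firm ball 30 mm across with a flat foot 16 mm across, 27.5 mm high, 18 g. Origin: the ball's centre, 12.5 mm above its foot. At the start in a well of the tray or on the board; in either case its foot is 12 mm above the worktop
- truffle_milk2: chocolate truffle, milk-chocolate brown with ivory stripes: a firm ball 30 mm across with a flat foot 16 mm across, 27.5 mm high, 18 g. Origin: the ball's centre, 12.5 mm above its foot. At the start in a well of the tray or on the board; in either case its foot is 12 mm above the worktop
- well1 (a point): centre of the floor of well 1 of the tray, at (-31, 62, 12) mm in the tray's frame
- well2 (a point): centre of the floor of well 2 of the tray, at (-31, 0, 12) mm in the tray's frame
- well3 (a point): centre of the floor of well 3 of the tray, at (-31, -62, 12) mm in the tray's frame
- well4 (a point): centre of the floor of well 4 of the tray, at (31, 62, 12) mm in the tray's frame
- well5 (a point): centre of the floor of well 5 of the tray, at (31, 0, 12) mm in the tray's frame
- well6 (a point): centre of the floor of well 6 of the tray, at (31, -62, 12) mm in the tray's frame
- milk_jug: steel milk jug, 74 x 98 x 88 mm; a bystander on the worktop, not to be disturbed. Origin: middle of its underside
- sugar_jar: clear glass storage jar, 72 mm wide, 106 mm high; a bystander on the worktop, not to be disturbed. Origin: middle of its underside
- cup: small white cup, 63 x 88 x 51 mm; a bystander on the worktop, not to be disturbed. Origin: middle of its underside
- mug: wide white cup, 88 x 113 x 60 mm; a bystander on the worktop, not to be disturbed. Origin: middle of its underside
- spoon: teaspoon with a red handle, 132 mm long, lying down; a bystander on the worktop, not to be disturbed. Origin: middle of its underside

How it is judged:
By the outcome, as a careful person would: the job done as asked, in the order asked, and still so for the second after the job is handed in, while the arm keeps its last pose, push and grip.
It also fails if it takes over 64 s, if anything falls off the work surface, if the arm or the gripper's body presses on something with over 40 N, if the wrist force passes 120 N, or if a joint passes its speed limit or range.

## Robot

A 7-joint arm with a two-finger parallel gripper is mounted at the origin on a cart in front of the work surface, level with it; the furniture and walls round the work are solid. World frame = base frame: x ahead of the robot, y to its left, z up, the work surface at z = 0. Lengths are in m, angles in rad, forces in N, time in s.
With the tool pointing down it reaches from about 0.425 to 0.925 m from the base axis. Payload 6.8 kg.
Tool frame: the origin (TCP) lies midway between the tips of the shut fingers; the grasp point (between the pads) lies 19 mm behind it; z points along the fingers, y is the line along which they close (so a half turn about z gives the same grasp; the last joint's range is limited). The gripper opens to 85 mm and grips with 20 to 120 N. Pads are 22 mm wide; open, the fingers measure 114 mm over their backs; the gripper's body (76 mm by 85 mm) begins 54 mm behind the grasp point. The pads swing forward as they close: fully open they stand 13 mm farther back than shut.
Start: joints at [-0.108, 0.477, 0.022, 1.555, -0.011, 1.109, -0.083], TCP at [0.675, 0, 0.231] pointing down, gripper open.
Joint ranges: [-2.96, 2.96], [-0.34, 2.1], [-1.41, 1.46], [0.24, 2.44], [-1.37, 4.51], [0.17, 1.92], [-2.96, 2.96]. Speed limits (rad/s): [2.39, 2.39, 3.14, 3.14, 3.14, 3.14, 3.14].

## Interface

Orientations are given as [roll, pitch, yaw] about the fixed x, y, z axes, in that order (R = Rz(yaw) Ry(pitch) Rx(roll)).
In Python, from station import env gives the robot as it stands.
- The arm moves only by the shell command python3 inch.py 'ROWS' [OPENING] [FORCE]. ROWS is a JSON list of rows, 1 to 5 of them, each written [[dx, dy, dz], [rx, ry, rz]]: dx, dy, dz in cm, then a rotation vector rx, ry, rz in rad; each row is the pose to reach, as a shift and turn from the pose commanded when the command began, along the tool's axes at that moment; what a row does not reach only later rows make up. A row lasts 1/8 s, in which the tool goes at most 0.0625 m and 0.188 rad, less where a joint would pass 70% of its speed; a pose out of reach is approached as far as the arm can. OPENING is the opening from 0.0 (shut) to 1.0 (fully open), set as the command begins (- or left out keeps the last). The fingers move at their own pace and stop on an object; FORCE is the grip in N (left out, the last holds). Time passes only in rows, so rows that do not move let the fingers close. It prints the time, the measured TCP pose, the force, the opening and the grip force at its end. Input that does not fit is refused with a message, and nothing moves.
- env.state(): the state, without advancing time (a new reading comes with each control period).
- env.capture(name): name is "scene" or "side" or "wrist"; returns a dict with "img" (420x560x3 uint8, red, green, blue), "depth" (420x560 float32, m along the optical axis (not along the pixel's ray), 0 where there is no reading), "fov_y" (degrees; the focal length in pixels is half the picture's height over the tangent of half this angle, whatever the lens; pixels are square), "cx", "cy" (the principal point, pixels), "view" (4x4, takes a point from world to camera coordinates); the wrist camera has in their place "tool_from_camera" (4x4, takes a point from camera to tool coordinates, whose origin is the TCP and whose axes are the flange's). Camera axes: x right, y down, z forward; pixel columns grow to the right and rows downward; lengths in m; the calibration is good to about 2 mm. A picture is of the moment at which its call begins: read the wrist's pose just before it.
- env.job_done(): hands the job in; it is judged then, once.
The state is a dict: "time_s": time; "joint_positions": joint angles; "qvel": joint speeds; "tau": joint torques, N m; "tcp_pos": TCP position; "orientation": TCP orientation; "ft_force": force on the tool from outside, world axes, zero at the start; "ft_torque": the same for the moment, N m; "finger_gap": opening from 0.0 (shut) to 1.0 (fully open); "grasp_force": force on a finger pad.
Only numpy, scipy, OpenCV 4.12 (cv2) and the standard library are available. Lean on these libraries where they do the work, as an engineer would, in place of code of your own. Each camera call takes 0.05 s, during which the arm holds its last target. There are 200 camera calls.

## Working session

There is one attempt and no reset: what is moved stays moved. The work goes in short steps, Python scripts to look and compute and a shell command to move; the robot and the scene stay as the last step left them, time stands still between calls to the robot, and variables do not carry over. Pictures are saved under pics/ and viewed, at most 11 in all, crops included, and the job is handed in when it is done.

```bash
ls; mkdir -p pics
python3 - <<'E'
from station import env
import cv2,numpy as np
s=env.state();print(s['time_s'],s['tcp_pos'],s['orientation'],s['finger_gap'])
for n in ("scene","side"):
    c=env.capture(n);np.savez(f'pics/{n}0.npz',**c)
    cv2.imwrite(f'pics/{n}0.png',c['img'][:,:,::-1]);print(n,c['fov_y'],c['cx'],c['cy'],c['view'])
c=env.capture('wrist');np.savez('pics/wrist0.npz',**c);cv2.imwrite('pics/wrist0.png',c['img'][:,:,::-1]);print(c['tool_from_camera'])
E
```

```text
inch.py
pics
station.py
0.0 [ 6.74422333e-01 -5.18046325e-05  2.30321190e-01] [-3.13978436e+00  2.10229146e-04  1.57078104e+00] 0.9974467197439946
scene 52.149883277975746 277.2882894906743 217.8680790008649 [[-0.55665671 -0.83068731 -0.00958638  0.31994086]
 [-0.57883606  0.39611281 -0.71277168  0.39476751]
 [ 0.59588767 -0.39122019 -0.70133062  1.12555174]
 [ 0.          0.          0.          1.        ]]
side 48.83644346150858 280.52975840120394 207.51418242660296 [[ 0.95353299 -0.30061531 -0.02013139 -0.55601866]
 [-0.21374893 -0.62788111 -0.74838273  0.18531897]
 [ 0.21233519  0.71791069 -0.66296155  1.3557245 ]
 [ 0.          0.          0.          1.        ]]
[[-2.25676355e-04 -9.65013059e-01 -2.62201725e-01  6.70572209e-02]
 [ 9.99999907e-01 -1.21148188e-04 -4.14820878e-04  3.38325902e-04]
 [ 3.68542301e-04 -2.62201794e-01  9.65012997e-01 -1.42512434e-01]
 [ 0.00000000e+00  0.00000000e+00  0.00000000e+00  1.00000000e+00]]
```
View pics/scene0.png

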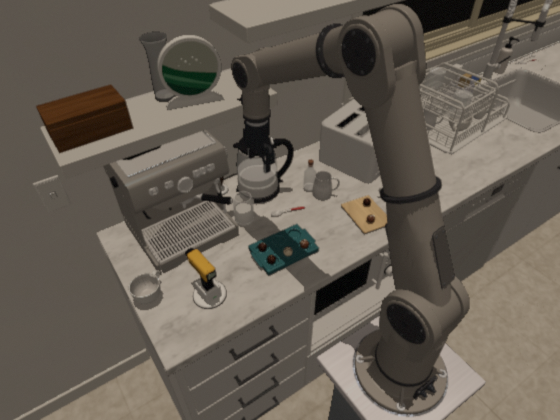

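View pics/side0.png

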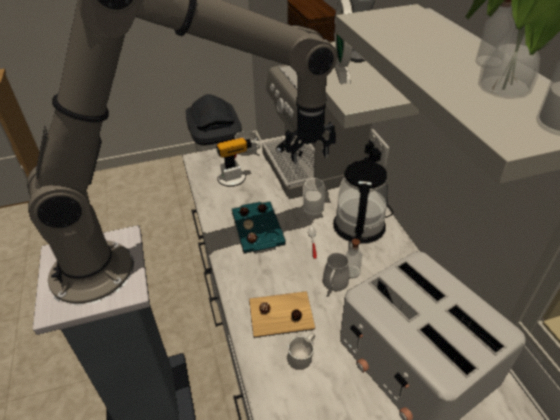

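View pics/wrist0.png

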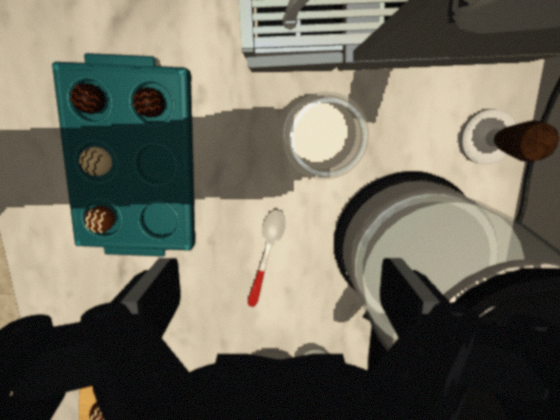

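The scene, side and wrist pictures show the tray with its empty wells at wrist pixels (157,163) and (159,219) and the white truffle at (96,162). The board's truffles are at side pixels (265,308) and (296,315), with the mug near them at (302,348). The thermometer is in its dock at side pixel (232,160). Next I'll get coarse positions.

Create h.py:
```python
import numpy as np,cv2
from scipy.spatial.transform import Rotation as R
def T_wc(c,tcp=None,rpy=None):
    if 'view' in c: return np.linalg.inv(c['view'])
    T=np.eye(4);T[:3,:3]=R.from_euler('xyz',rpy).as_matrix();T[:3,3]=tcp
    return T@c['tool_from_camera']
def ray(c,T,uv):
    f=210/np.tan(np.radians(float(c['fov_y']))/2)
    d=T[:3,:3]@np.array([(uv[0]-c['cx'])/f,(uv[1]-c['cy'])/f,1]);return T[:3,3],d
def onz(c,T,uv,z):
    o,d=ray(c,T,uv);return o+d*(z-o[2])/d[2]
def proj(c,T,p):
    f=210/np.tan(np.radians(float(c['fov_y']))/2)
    q=np.linalg.inv(T)@np.append(p,1);return np.array([f*q[0]/q[2]+c['cx'],f*q[1]/q[2]+c['cy']])
def two(o1,d1,o2,d2):
    A=np.stack([d1,-d2],1);s=np.linalg.lstsq(A,o2-o1,rcond=None)[0]
    a=o1+s[0]*d1;b=o2+s[1]*d2;return (a+b)/2,np.linalg.norm(a-b)
def hsv(c): return cv2.cvtColor(c['img'],cv2.COLOR_RGB2HSV)
def blobs(m,amin=30):
    n,l,st,ce=cv2.connectedComponentsWithStats(m.astype(np.uint8))
    return [(st[i,4],ce[i],(l==i)) for i in range(1,n) if st[i,4]>=amin]
```

Run:
```python
from h import *
L=lambda n:dict(np.load(f'pics/{n}0.npz'))
w=L('wrist');s=L('side');sc=L('scene')
Tw=T_wc(w,[.674422,-.000052,.230321],[-3.139784,.00021,1.570781]);Ts=T_wc(s);Tc=T_wc(sc)
np.set_printoptions(precision=4,suppress=True)
for uv in [(88,98),(150,101),(96,162),(99,219)]: print('ball',onz(w,Tw,uv,.0245))
for uv in [(157,163),(159,219)]: print('well',onz(w,Tw,uv,.012))
h=hsv(w);m=(h[...,0]>80)&(h[...,0]<105)&(h[...,1]>100)
b=max(blobs(m),key=lambda b:b[0]);cn=cv2.findContours(b[2].astype(np.uint8),0,1)[0][0]
r=cv2.minAreaRect(cn);print(r);print([onz(w,Tw,p,.021) for p in cv2.boxPoints(r)])
for uv in [(265,308),(296,315)]:print('board side',onz(s,Ts,uv,.0245))
for uv in [(367,202),(371,218)]:print('board scene',onz(sc,Tc,uv,.0245))
for n,c,T in (('side',s,Ts),('scene',sc,Tc)):
    h=hsv(c);m=(h[...,0]>12)&(h[...,0]<26)&(h[...,1]>200)&(h[...,2]>110)
    for b in blobs(m): print(n,b[0],b[1],onz(c,T,b[1],.127),cv2.minAreaRect(np.argwhere(b[2])[:,::-1].astype(np.float32)))
s0=cv2.resize(s['img'][120:200,195:295],None,fx=4,fy=4)
c0=cv2.resize(sc['img'][235:315,160:260],None,fx=4,fy=4)
cv2.imwrite('pics/th.png',np.hstack([s0,c0])[:,:,::-1])
```

```text
ball [0.4839 0.0845 0.0245]
ball [0.5452 0.0816 0.0245]
ball [0.4827 0.021  0.0245]
ball [ 0.4769 -0.0412  0.0245]
well [0.5416 0.0182 0.012 ]
well [ 0.5377 -0.0451  0.012 ]
((123.63099670410156, 154.06027221679688), (202.3140869140625, 135.63909912109375), 88.15238952636719)
[array([0.4535, 0.1243, 0.021 ]), array([0.5856, 0.1282, 0.021 ]), array([ 0.5778, -0.0826,  0.021 ]), array([ 0.423, -0.088,  0.021])]
board side [ 0.4445 -0.3056  0.0245]
board side [ 0.5146 -0.3519  0.0245]
board scene [ 0.5123 -0.3485  0.0245]
board scene [ 0.443  -0.304   0.0245]
side 206 [231.0825 143.9466] [0.5072 0.3239 0.127 ] ((231.1764678955078, 143.7941131591797), (7.917962074279785, 28.200960159301758), 77.47119140625)
```

View pics/th.png

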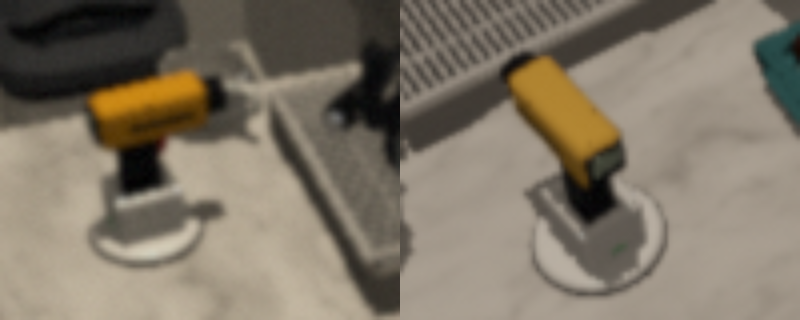

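The crop shows the barrel pointing away from the robot (+x) and the dock standing clear on the worktop. Next I'll move over the board for a close look.

The manual's scale: shifts go in cm. Converting my numbers, -0.2 m is -20, -0.06 m is -6.

```bash
python3 inch.py '[[[-5, -3, 0], [0, 0, 0]], [[-10, -6, 0], [0, 0, 0]], [[-15, -9, 0], [0, 0, 0]], [[-20, -12, 0], [0, 0, 0]], [[-25, -15, 0], [0, 0, 0]]]'; python3 inch.py '[[[-5, -3, 0], [0, 0, 0]], [[-5, -3, 0], [0, 0, 0]], [[-5, -3, 0], [0, 0, 0]]]'
python3 - <<'E'
from station import env
from h import *
s=env.state();print(s['tcp_pos'],s['orientation'],s['qvel'].max() if hasattr(s['qvel'],'max') else s['qvel'])
c=env.capture('wrist');np.savez('pics/w1.npz',tcp=s['tcp_pos'],rpy=s['orientation'],**c);cv2.imwrite('pics/w1.png',c['img'][:,:,::-1])
E
```

```text
time_s: 0.78
tcp_pos: [0.5237, -0.2514, 0.2312]
orientation: [-3.141, -0.0, 1.571]
ft_force: [0.3, 0.1, -0.5]
finger_gap: 0.997
grasp_force: 0.0
time_s: 1.15
tcp_pos: [0.4951, -0.2996, 0.2311]
orientation: [3.142, -0.001, 1.57]
ft_force: [0.6, 1.0, -0.2]
finger_gap: 0.997
grasp_force: 0.0
[ 0.49508068 -0.29962933  0.23113659] [ 3.14158377e+00 -6.07007259e-04  1.57046039e+00] 0.004923968406797468
```

View pics/w1.png

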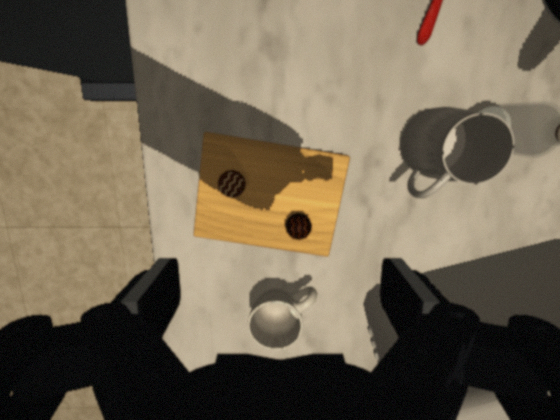

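The picture shows the truffles at (232,184) and (298,225) on the board, the cup at (275,318) and the jug at (478,147). Next I'll refine these positions.

Run:
```python
from h import *
np.set_printoptions(precision=4,suppress=True)
c=dict(np.load('pics/w1.npz'));T=T_wc(c,c['tcp'],c['rpy'])
print('f',210/np.tan(np.radians(float(c['fov_y']))/2))
def circ(img,uv,r0,r1,k=26):
    x,y=uv;g=cv2.resize(img[y-k:y+k,x-k:x+k],None,fx=4,fy=4,interpolation=cv2.INTER_CUBIC)
    g=cv2.GaussianBlur(cv2.cvtColor(g,cv2.COLOR_RGB2GRAY),(0,0),3)
    h=cv2.HoughCircles(g,cv2.HOUGH_GRADIENT_ALT,1.5,200,param1=60,param2=.4,minRadius=int(r0*4),maxRadius=int(r1*4))
    if h is None: h=cv2.HoughCircles(g,cv2.HOUGH_GRADIENT,1,200,param1=60,param2=10,minRadius=int(r0*4),maxRadius=int(r1*4))
    h=h[0][0];return np.array([x-k+(h[0]+.5)/4-.5,y-k+(h[1]+.5)/4-.5]),h[2]/4
d=c['depth']
for uv in [(232,184),(298,225)]:
    p,r=circ(c['img'],uv,10,18)
    print('truffle',p,r,onz(c,T,p,.0245),'depth',d[uv[1],uv[0]])
    k=20;q=[]
    for v in range(uv[1]-k,uv[1]+k):
        for u in range(uv[0]-k,uv[0]+k):
            o,dd=ray(c,T,(u,v));P=o+dd*d[v,u]
            if d[v,u]>0 and P[2]>.0225:q.append(P)
    q=np.array(q);print(' depth pts',len(q),q.mean(0),(q.min(0)+q.max(0))/2,np.ptp(q,axis=0))
w=dict(np.load('pics/wrist0.npz'));Tw=T_wc(w,[.674422,-.000052,.230321],[-3.139784,.00021,1.570781])
for uv in [(88,98),(150,101),(96,162),(99,219)]:
    p,r=circ(w['img'],uv,10,18);print('tray ball',p,r,onz(w,Tw,p,.0245))
for uv in [(157,163),(159,219)]:
    p,r=circ(w['img'],uv,16,25);print('tray well',p,r,onz(w,Tw,p,.021))
```

```text
f 334.30089941761537Traceback (most recent call last):
  File "<stdin>", line 13, in <module>
  File "<stdin>", line 10, in circ
TypeError: 'NoneType' object is not subscriptable
```

```bash
cat >> h.py <<'E'
def sphere(c,T,uv,zmin=.024,r=.015,k=20):
    """ball centre from depth points around pixel uv"""
    from scipy.optimize import least_squares
    q=[]
    for v in range(max(uv[1]-k,0),uv[1]+k):
        for u in range(max(uv[0]-k,0),uv[0]+k):
            z=float(c['depth'][v,u])
            if z>0:
                o,d=ray(c,T,(u,v));P=o+d*z
                if P[2]>zmin and P[2]<.06:q.append(P)
    q=np.array(q);x0=q.mean(0)-[0,0,.01]
    s=least_squares(lambda x:np.linalg.norm(q-x,axis=1)-r,x0,loss='soft_l1',f_scale=.002)
    return s.x,len(q),np.median(abs(s.fun))
E
python3 - <<'E'
from h import *
np.set_printoptions(precision=4,suppress=True)
c=dict(np.load('pics/w1.npz'));T=T_wc(c,c['tcp'],c['rpy'])
for uv in [(232,184),(298,225)]: print('truffle',onz(c,T,uv,.0245),sphere(c,T,uv))
w=dict(np.load('pics/wrist0.npz'));Tw=T_wc(w,[.674422,-.000052,.230321],[-3.139784,.00021,1.570781])
B=[sphere(w,Tw,uv)for uv in [(88,98),(150,101),(96,162),(99,219)]]
for b in B:print(b)
b=np.array([x[0][:2] for x in B]);m=np.array([(-31,62),(31,62),(-31,0),(-31,-62)])/1e3
th=[(lambda A:np.arctan2(A[0,1]-A[1,0],A[0,0]+A[1,1]))((m-m.mean(0)).T@(b-b.mean(0)))][0]
Q=np.array([[np.cos(th),-np.sin(th)],[np.sin(th),np.cos(th)]]);t=b.mean(0)-Q@m.mean(0)
print('tray',t,th,'res',b-(m@Q.T+t));print('well5',Q@[.031,0]+t,'well6',Q@[.031,-.062]+t)
E
```

```text
truffle [ 0.4446 -0.3019  0.0245] (array([ 0.4434, -0.302 ,  0.0246]), 605, np.float64(0.00038615742526707485))
truffle [ 0.5153 -0.3477  0.0245] (array([ 0.5151, -0.3496,  0.0246]), 552, np.float64(0.000401003886483578))
(array([0.4837, 0.0838, 0.0246]), 803, np.float64(0.0004312585315527015))
(array([0.5437, 0.0802, 0.0245]), 751, np.float64(0.00041897602855339375))
(array([0.4818, 0.0215, 0.0246]), 691, np.float64(0.0004135739395208799))
(array([ 0.4774, -0.0414,  0.0246]), 619, np.float64(0.0004301667525209475))
tray [0.5115 0.0199] -0.04174641363345333 res [[ 0.0006  0.0007]
 [-0.0014 -0.0003]
 [ 0.0013  0.0003]
 [-0.0005 -0.0006]]
well5 [0.5425 0.0186] well6 [ 0.5399 -0.0434]
```

Converted, 0.131 m is 13.1, 0.1 m is 10.

```bash
python3 inch.py '[[[0, -2.5, 5], [0, 0, 0]], [[-0.2, -5.15, 10], [0, 0, 0]], [[-0.24, -5.15, 13.1], [0, 0, 0]], [[-0.24, -5.15, 13.1], [0, 0, 0]], [[-0.24, -5.15, 13.1], [0, 0, 0]]]' 0.5 30
python3 - <<'E'
from station import env
from h import *
np.set_printoptions(precision=4,suppress=True)
s=env.state();print(s['tcp_pos'],s['orientation'],s['finger_gap'])
c=env.capture('wrist');np.savez('pics/w2.npz',tcp=s['tcp_pos'],rpy=s['orientation'],**c);cv2.imwrite('pics/w2.png',c['img'][:,:,::-1])
f=210/np.tan(np.radians(float(c['fov_y']))/2);v,u=np.mgrid[:420,:560];z=c['depth']
P=np.stack([(u-c['cx'])/f*z,(v-c['cy'])/f*z,z],-1)@c['tool_from_camera'][:3,:3].T+c['tool_from_camera'][:3,3]
ok=(z>0)&(abs(P[...,0])<.02)&(P[...,2]<.01)&(P[...,2]>-.09)&(abs(P[...,1])<.07)
for sg in(-1,1):
    q=P[ok&(P[...,1]*sg>0)]
    if len(q)<5: print('none');continue
    for a in np.arange(-.05,.01,.004):
        k=q[(q[:,2]>=a)&(q[:,2]<a+.004)]
        if len(k):print(sg,round(a,3),len(k),'y',k[:,1].min(),k[:,1].max(),'x',k[:,0].min(),k[:,0].max())
E
```

```text
time_s: 1.82
tcp_pos: [0.4453, -0.302, 0.1014]
orientation: [3.14, 0.001, 1.573]
ft_force: [1.2, 0.9, 0.6]
finger_gap: 0.5
grasp_force: 0.0
[ 0.4453 -0.302   0.1014] [3.1397 0.0005 1.5727] 0.5001230701367848
-1 -0.05 538 y -0.0522323311219957 -0.02190265239427182 x 0.0068816227663100055 0.014901694838022582
-1 -0.046 234 y -0.04379032739596454 -0.022464700909954567 x 0.003391906411921483 0.01455633266776546
-1 -0.042 451 y -0.03209066780144046 -0.02095653707359122 x -0.010315161760822783 0.013201811173152424
-1 -0.038 224 y -0.027707897240465244 -0.02090248011927764 x -0.010477168449293611 0.012438459462074426
-1 -0.034 226 y -0.03448675239385676 -0.020799659662238644 x -0.010696155297082538 0.012292635331743455
-1 -0.03 251 y -0.0347781217320597 -0.02093671775991748 x -0.010645281984697663 0.012206521500662183
-1 -0.026 226 y -0.03463732759892444 -0.020856409378944122 x -0.010212123693257594 0.012417255254426406
-1 -0.022 203 y -0.03463187193840203 -0.02087764978873507 x -0.010251692454762665 0.012135397768875088
-1 -0.018 190 y -0.03467577337888914 -0.020965486845161942 x -0.009725
[... 1049 characters left out ...]
-0.026 231 y 0.021368025529882356 0.035255022959058024 x -0.010259722122131373 0.01250960395049424
1 -0.022 208 y 0.021340910485012368 0.03487331133766094 x -0.010570035341224762 0.012423540898504531
1 -0.018 193 y 0.021269203756104395 0.03505555331176379 x -0.01044702674069277 0.012218483426729591
1 -0.014 173 y 0.021251428988710568 0.0345631198645086 x -0.010492781322199524 0.01237177761955538
1 -0.01 127 y 0.021345613186535977 0.03339835646280934 x -0.009857791255052414 0.012151853021402932
1 -0.006 54 y 0.021371838222032553 0.025850941710659693 x -0.009593689408610148 0.011261788277417764
1 -0.002 2 y 0.02156153396020946 0.02157321387304385 x -0.0025719297696968346 -0.0016453702305891937
```

View pics/w2.png

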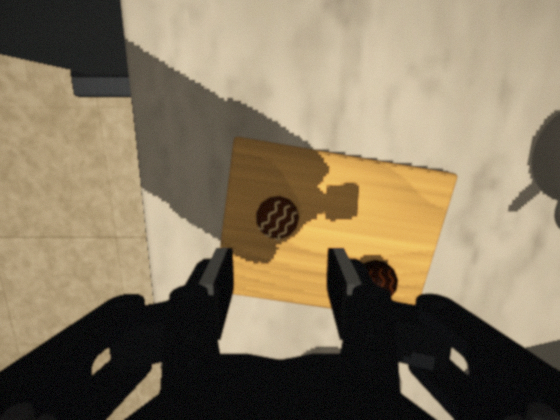

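```bash
cat > go.py <<'E'
# shift in tool axes from the present pose to a wanted TCP: python3 go.py x y z
import sys
from station import env
from h import *
s=env.state();r=R.from_euler('xyz',s['orientation'])
print(np.round(s['tcp_pos'],4),'shift',np.round(r.inv().apply(np.array(list(map(float,sys.argv[1:4])))-s['tcp_pos']),4))
E
python3 - <<'E'
from h import *
np.set_printoptions(precision=4,suppress=True)
c=dict(np.load('pics/w2.npz'));T=T_wc(c,c['tcp'],c['rpy'])
for uv in [(277,216),(378,278)]: print('truffle',onz(c,T,uv,.0245),sphere(c,T,uv,k=30))
E
python3 go.py .4438 -.3025 .0195
```

```text
truffle [ 0.4438 -0.3009  0.0245] (array([ 0.4436, -0.3019,  0.0245]), 1432, np.float64(0.00037107644202329787))
truffle [ 0.5167 -0.3476  0.0245] (array([ 0.5149, -0.3497,  0.0247]), 657, np.float64(0.00036078585174863925))
[ 0.4455 -0.3023  0.1018] shift [-0.0001 -0.0019  0.0823]
```

Converted, -0.0019 m is -0.19, 0.07 m is 7.

```bash
python3 inch.py '[[[0, -0.19, 4], [0, 0, 0]], [[0, -0.19, 6], [0, 0, 0]], [[0, -0.19, 7], [0, 0, 0]], [[0, -0.19, 7], [0, 0, 0]], [[0, -0.19, 7], [0, 0, 0]]]'; python3 go.py .4436 -.302 .0195
```

```text
time_s: 2.5
tcp_pos: [0.4425, -0.3028, 0.0314]
orientation: [3.14, 0.001, 1.571]
ft_force: [-0.4, -0.1, -0.1]
finger_gap: 0.501
grasp_force: 0.0
[ 0.4425 -0.3028  0.0314] shift [0.0008 0.001  0.0119]
```

Converted, 0.0118 m is 1.18, 0.006 m is 0.6.

```bash
python3 inch.py '[[[0.08, 0.1, 0.6], [0, 0, 0]], [[0.08, 0.1, 1.18], [0, 0, 0]], [[0.08, 0.1, 1.18], [0, 0, 0]]]'; python3 inch.py '[[[0, 0, 0], [0, 0, 0]], [[0, 0, 0], [0, 0, 0]], [[0, 0, 0], [0, 0, 0]], [[0, 0, 0], [0, 0, 0]], [[0, 0, 0], [0, 0, 0]]]' 0.2 20
```

```text
time_s: 2.88
tcp_pos: [0.4422, -0.3013, 0.018]
orientation: [-3.141, -0.001, 1.571]
ft_force: [-0.5, -0.9, 0.5]
finger_gap: 0.499
grasp_force: 0.0
time_s: 3.5
tcp_pos: [0.4426, -0.3016, 0.0185]
orientation: [3.142, 0.0, 1.571]
ft_force: [0.3, -0.8, 0.4]
finger_gap: 0.327
grasp_force: 19.7
```

Converted, 0.16 m is 16, 0.11 m is 11.

```bash
python3 inch.py '[[[0, 0, -3], [0, 0, 0]], [[0, 0, -8], [0, 0, 0]], [[5, 1.6, -8], [0, 0, 0]], [[11, 3.4, -8], [0, 0, 0]], [[16, 5, -8], [0, 0, 0]]]'; python3 inch.py '[[[5, 1.6, 0], [0, 0, 0]], [[11, 3.4, 0], [0, 0, 0]], [[16, 5, 0], [0, 0, 0]], [[16, 5, 0], [0, 0, 0]], [[16, 5, 0], [0, 0, 0]]]'
python3 - <<'E'
from station import env
from h import *
np.set_printoptions(precision=4,suppress=True)
s=env.state();print(s['tcp_pos'],s['orientation'],s['finger_gap'])
c=env.capture('wrist');np.savez('pics/w3.npz',tcp=s['tcp_pos'],rpy=s['orientation'],**c);cv2.imwrite('pics/w3.png',c['img'][:,:,::-1])
T=T_wc(c,s['tcp_pos'],s['orientation'])
# tray corners -> each ball: predicted pixel from first estimate
B=[]
for p in [(.4837,.0838),(.5437,.0802),(.4818,.0215),(.4774,-.0414)]:
    uv=proj(c,T,[*p,.0245]).round().astype(int);print(uv,end=' ')
    try: x=sphere(c,T,uv,k=24);B.append(x[0]);print(x)
    except Exception as e: print(e)
E
python3 go.py .5425 .0186 .0195
```

```text
time_s: 4.12
tcp_pos: [0.4932, -0.1394, 0.0988]
orientation: [3.141, -0.0, 1.571]
ft_force: [0.4, 1.0, 0.1]
finger_gap: 0.324
grasp_force: 19.9
time_s: 4.75
tcp_pos: [0.5423, 0.0179, 0.0983]
orientation: [-3.141, 0.001, 1.571]
ft_force: [0.1, -0.1, 0.1]
finger_gap: 0.324
grasp_force: 19.9
[0.5423 0.0179 0.0983] [-3.141   0.0006  1.5709] 0.32381093147076695
[186 118] (array([0.4839, 0.084 , 0.0245]), 1843, np.float64(0.00037939818660632195))
[282 124] (array([0.5441, 0.0804, 0.0245]), 1770, np.float64(0.00037582594769702826))
[190 214] (array([0.4821, 0.0216, 0.0245]), 1530, np.float64(0.0003608168535240708))
[190 297] (array([ 0.478 , -0.0414,  0.0249]), 485, np.float64(0.00031339770122634433))
[0.5421 0.017  0.0983] shift [0.0017 0.0004 0.0788]
```

View pics/w3.png

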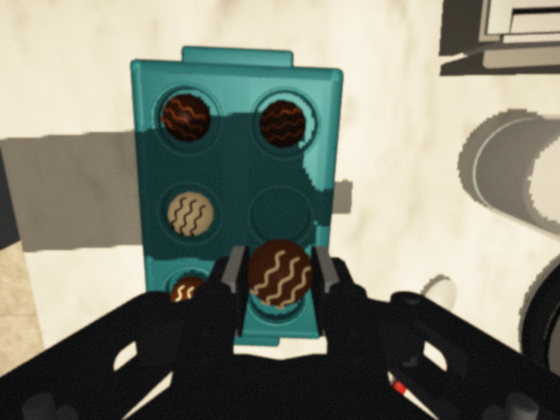

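The picture shows the milk truffle held at (280,270). Empty well 5's rim is centred at about (280,213), and the white truffle is at (190,214).

Run:
```python
from h import *
np.set_printoptions(precision=4,suppress=True)
c=dict(np.load('pics/w3.npz'));T=T_wc(c,c['tcp'],c['rpy'])
h=hsv(c);m=((h[...,0]>80)&(h[...,0]<105)&(h[...,1]>100)).astype(np.uint8)
print('well5 eye',onz(c,T,(280,213),.021))
# outer top edges: left/right mask limits per row, top width
L=[];Rr=[]
for v in range(80,235,5):
    x=np.flatnonzero(m[v]);L.append(onz(c,T,(x[0]-.5,v),.019));Rr.append(onz(c,T,(x[-1]+.5,v),.019))
L=np.array(L);Rr=np.array(Rr)
for n,q in(('L',L),('R',Rr)):
    k=np.polyfit(q[:,1],q[:,0],1);r=q[:,0]-np.polyval(k,q[:,1]);g=abs(r)<.002;k=np.polyfit(q[g,1],q[g,0],1)
    print(n,'slope',k[0],'x at y=.02',np.polyval(k,.02),g.sum())
```

```text
well5 eye [0.5426 0.021  0.021 ]
L slope 0.04177707279917093 x at y=.02 0.4465260978137247 31
R slope 0.04348897861828231 x at y=.02 0.5772976261231169 31
```

```bash
python3 inch.py '[[[0.2, 0.06, 4], [0, 0, 0]], [[0.2, 0.06, 6], [0, 0, 0]], [[0.2, 0.06, 6.8], [0, 0, 0]], [[0.2, 0.06, 6.8], [0, 0, 0]], [[0.2, 0.06, 6.8], [0, 0, 0]]]'; python3 go.py .5427 .0193 .0188
```

```text
time_s: 5.42
tcp_pos: [0.5439, 0.02, 0.0314]
orientation: [3.14, -0.0, 1.57]
ft_force: [0.6, -0.2, -0.8]
finger_gap: 0.325
grasp_force: 19.9
[0.5439 0.02   0.0314] shift [-0.0007 -0.0012  0.0126]
```

Converted, 0.012 m is 1.2, 0.01 m is 1.

```bash
python3 inch.py '[[[0, -0.1, 0.6], [0, 0, 0]], [[0, -0.1, 1], [0, 0, 0]], [[0, -0.1, 1], [0, 0, 0]], [[0, -0.1, 1.2], [0, 0, 0]], [[0, -0.1, 1.2], [0, 0, 0]]]'; python3 go.py .5427 .0193 .0188
```

```text
time_s: 6.05
tcp_pos: [0.5424, 0.0205, 0.0205]
orientation: [3.141, -0.0, 1.571]
ft_force: [-7.8, -1.1, 25.6]
finger_gap: 0.322
grasp_force: 33.1
[0.5424 0.0205 0.0205] shift [-0.0012  0.0003  0.0017]
```

Converted, -0.0015 m is -0.15.

```bash
python3 inch.py '[[[0, 0, -0.15], [0, 0, 0]], [[0, 0, -0.15], [0, 0, 0]], [[0, 0, -0.15], [0, 0, 0]]]'
python3 - <<'E'
from station import env
from h import *
np.set_printoptions(precision=4,suppress=True)
s=env.state();print(s['tcp_pos'],s['ft_force'])
c=env.capture('wrist');np.savez('pics/w4.npz',tcp=s['tcp_pos'],rpy=s['orientation'],**c)
T=T_wc(c,s['tcp_pos'],s['orientation'])
def held(c,T,k,tcp):
    P=np.array([o+d*c['depth'][v,u] for v in range(190,340) for u in range(225,335) for o,d in [ray(c,T,(u,v))]])
    q=P[(np.linalg.norm(P-k,axis=1)<.021)&(abs(P[:,0]-k[0])<.0125)&(P[:,2]>k[2]-.001)]
    from scipy.optimize import least_squares
    r=least_squares(lambda x:np.linalg.norm(q-x,axis=1)-.015,k,loss='soft_l1',f_scale=.001)
    print('ball',r.x,'rel tcp',r.x-tcp,len(q),np.median(abs(r.fun)))
held(c,T,np.array([.5425,.02,.027]),s['tcp_pos'])
w=dict(np.load('pics/w3.npz'));held(w,T_wc(w,w['tcp'],w['rpy']),w['tcp']+[0,0,.006],w['tcp'])
E
```

```text
time_s: 6.42
tcp_pos: [0.5424, 0.0205, 0.0207]
orientation: [3.141, -0.0, 1.571]
ft_force: [-3.1, 0.0, 11.8]
finger_gap: 0.33
grasp_force: 25.8
[0.5424 0.0205 0.0207] [-3.1433  0.0438 11.843 ]
ball [0.5425 0.0201 0.0268] rel tcp [ 0.0001 -0.0003  0.006 ] 3300 0.00035879729923485055
ball [0.5424 0.0176 0.1044] rel tcp [ 0.0001 -0.0004  0.006 ] 3308 0.00036466431886940723
```

The fit shows the fingertips resting on the rim with the ball still 2.3 mm above the floor. I'll regrip it higher, on free worktop beside the tray, so it can be truly set down.

```bash
python3 inch.py '[[[0, 0, -2], [0, 0, 0]], [[0, 0, -5], [0, 0, 0]], [[-5, 0, -5], [0, 0, 0]], [[-10.5, 0, -5], [0, 0, 0]], [[-15.5, 0, -5], [0, 0, 0]]]' ; python3 inch.py '[[[0, 0, 3], [0, 0, 0]], [[0, 0, 5], [0, 0, 0]], [[0, 0, 5.5], [0, 0, 0]], [[0, 0, 5.5], [0, 0, 0]], [[0, 0, 5.5], [0, 0, 0]]]';  python3 go.py .5424 -.1345 .0065
```

```text
time_s: 7.1
tcp_pos: [0.5421, -0.1364, 0.0699]
orientation: [3.141, 0.0, 1.571]
ft_force: [0.9, -0.1, -1.0]
finger_gap: 0.332
grasp_force: 19.9
time_s: 7.72
tcp_pos: [0.5429, -0.1345, 0.0158]
orientation: [3.14, 0.0, 1.571]
ft_force: [0.2, 0.1, -0.4]
finger_gap: 0.327
grasp_force: 19.9
[ 0.5429 -0.1345  0.0158] shift [ 0.     -0.0005  0.0093]
```

Converted, 0.0088 m is 0.88, 0.005 m is 0.5.

```bash
python3 inch.py '[[[0, 0, 0.5], [0, 0, 0]], [[0, 0, 0.88], [0, 0, 0]], [[0, 0, 0.88], [0, 0, 0]], [[0, 0, 0.88], [0, 0, 0]]]'; python3 inch.py '[[[0, 0, 0], [0, 0, 0]], [[0, 0, 0], [0, 0, 0]], [[0, 0, 0], [0, 0, 0]]]' 0.48;python3 go.py .5424 -.1345 .0098
```

```text
time_s: 8.22
tcp_pos: [0.5425, -0.1345, 0.0064]
orientation: [3.141, -0.0, 1.571]
ft_force: [-0.0, 0.6, 3.7]
finger_gap: 0.325
grasp_force: 20.2
time_s: 8.6
tcp_pos: [0.5421, -0.1346, 0.006]
orientation: [-3.141, -0.0, 1.571]
ft_force: [0.2, 0.3, 0.3]
finger_gap: 0.478
grasp_force: 0.0
[ 0.5421 -0.1346  0.006 ] shift [ 0.0001  0.0003 -0.0038]
```

```bash
python3 inch.py '[[[0, 0, -0.37], [0, 0, 0]], [[0, 0, -0.37], [0, 0, 0]]]'; python3 inch.py '[[[0, 0, 0], [0, 0, 0]], [[0, 0, 0], [0, 0, 0]], [[0, 0, 0], [0, 0, 0]], [[0, 0, 0], [0, 0, 0]]]' 0.2 25;python3 inch.py '[[[0, 0, -3], [0, 0, 0]], [[0, 0, -5.5], [0, 0, 0]], [[5, 0, -5.5], [0, 0, 0]], [[10.5, 0, -5.5], [0, 0, 0]], [[15.3, 0.05, -5.5], [0, 0, 0]]]' ; python3 inch.py '[[[0, 0, 1], [0, 0, 0]], [[0, 0, 2.5], [0, 0, 0]], [[0, 0, 3], [0, 0, 0]], [[0, 0, 3], [0, 0, 0]], [[0, 0, 3], [0, 0, 0]]]';  python3 - <<'E'
from station import env
from h import *
np.set_printoptions(precision=4,suppress=True)
s=env.state();t=s['tcp_pos'];print(t,s['ft_force'])
c=env.capture('wrist');T=T_wc(c,t,s['orientation'])
P=np.array([o+d*c['depth'][v,u] for v in range(190,340) for u in range(225,335) for o,d in [ray(c,T,(u,v))]])
k=t+[0,0,.003];q=P[(np.linalg.norm(P-k,axis=1)<.021)&(abs(P[:,0]-k[0])<.0125)&(P[:,2]>k[2]-.001)]
from scipy.optimize import least_squares
r=least_squares(lambda x:np.linalg.norm(q-x,axis=1)-.015,k,loss='soft_l1',f_scale=.001)
print('ball',r.x,'rel tcp',r.x-t,len(q),np.median(abs(r.fun)))
E
python3 go.py .543 .0193 .0215
```

```text
time_s: 8.85
tcp_pos: [0.5425, -0.1347, 0.0103]
orientation: [3.141, 0.0, 1.571]
ft_force: [-0.2, -0.8, -1.2]
finger_gap: 0.482
grasp_force: 0.0
time_s: 9.35
tcp_pos: [0.5423, -0.1346, 0.0102]
orientation: [3.141, 0.0, 1.571]
ft_force: [-1.1, 0.5, 5.3]
finger_gap: 0.323
grasp_force: 24.6
time_s: 9.98
tcp_pos: [0.5425, 0.0205, 0.0648]
orientation: [3.141, -0.0, 1.571]
ft_force: [0.4, 0.7, -0.3]
finger_gap: 0.321
grasp_force: 24.8
time_s: 10.6
tcp_pos: [0.5429, 0.0176, 0.035]
orientation: [3.141, 0.0, 1.569]
ft_force: [-0.7, 0.6, -0.6]
finger_gap: 0.321
grasp_force: 24.8
[0.5429 0.0176 0.035 ] [-0.671   0.5958 -0.6068]
ball [0.5431 0.0173 0.0373] rel tcp [ 0.0001 -0.0003  0.0022] 3116 0.00036535581453119286
[0.543  0.0179 0.0352] shift [ 0.0014 -0.      0.0137]
```

```bash
python3 inch.py '[[[0.14, 0, 0.7], [0, 0, 0]], [[0.14, 0, 1.1], [0, 0, 0]], [[0.14, 0, 1.25], [0, 0, 0]], [[0.14, 0, 1.25], [0, 0, 0]], [[0.14, 0, 1.27], [0, 0, 0]]]'; python3 go.py .543 .0193 .0222
```

```text
time_s: 11.28
tcp_pos: [0.5428, 0.0198, 0.0223]
orientation: [3.141, -0.0, 1.571]
ft_force: [-1.6, -0.0, 1.2]
finger_gap: 0.319
grasp_force: 25.0
[0.5428 0.0198 0.0223] shift [-0.0005  0.0002  0.0001]
```

```bash
python3 inch.py '[[[0, 0, 0.04], [0, 0, 0]], [[0, 0, 0.04], [0, 0, 0]], [[0, 0, 0.04], [0, 0, 0]], [[0, 0, 0.04], [0, 0, 0]]]' 0.48; python3 inch.py '[[[0, 0, -3], [0, 0, 0]], [[0, 0, -8], [0, 0, 0]], [[-5, -0.4, -8], [0, 0, 0]], [[-11, -0.8, -8], [0, 0, 0]], [[-17, -1.3, -8], [0, 0, 0]]]'; python3 inch.py '[[[-6, -0.5, 0], [0, 0, 0]], [[-12, -1, 0], [0, 0, 0]], [[-18, -1.4, 0], [0, 0, 0]], [[-20, -1.5, 1], [0, 0, 0]], [[-20, -1.5, 3], [0, 0, 0]]]'; python3 inch.py '[[[0, 0, 1], [0, 0, 0]], [[0, 0, 1], [0, 0, 0]]]';python3 go.py .515 -.3496 .0220
```

```text
time_s: 11.78
tcp_pos: [0.5427, 0.0198, 0.0218]
orientation: [3.142, -0.0, 1.571]
ft_force: [0.6, -0.5, -0.1]
finger_gap: 0.482
grasp_force: 0.0
time_s: 12.4
tcp_pos: [0.5297, -0.1516, 0.1022]
orientation: [3.141, 0.0, 1.572]
ft_force: [0.4, 0.3, 0.4]
finger_gap: 0.48
grasp_force: 0.0
time_s: 13.02
tcp_pos: [0.5147, -0.3518, 0.0715]
orientation: [3.14, 0.001, 1.568]
ft_force: [0.2, 1.0, -0.1]
finger_gap: 0.487
grasp_force: 0.0
time_s: 13.28
tcp_pos: [0.5147, -0.3471, 0.0602]
orientation: [-3.139, -0.003, 1.574]
ft_force: [-0.6, 0.5, -0.2]
finger_gap: 0.481
grasp_force: 0.0
[ 0.5147 -0.3471  0.0602] shift [-0.0026  0.0004  0.0382]
```

```bash
python3 inch.py '[[[0, 0, 1.5], [0, 0, 0]], [[0, 0, 2.5], [0, 0, 0]], [[0, 0, 2.8], [0, 0, 0]], [[0, 0, 2.8], [0, 0, 0]], [[0, 0, 2.8], [0, 0, 0]]]';python3 go.py .515 -.3496 .0220
```

```text
time_s: 13.9
tcp_pos: [0.515, -0.3504, 0.0342]
orientation: [3.141, 0.0, 1.571]
ft_force: [-0.1, 0.7, 0.4]
finger_gap: 0.479
grasp_force: 0.0
[ 0.515  -0.3504  0.0342] shift [0.0008 0.     0.0122]
```

```bash
python3 inch.py '[[[0.06, 0, 0.8], [0, 0, 0]], [[0.06, 0, 1.22], [0, 0, 0]], [[0.06, 0, 1.22], [0, 0, 0]]]';python3 inch.py '[[[0, 0, 0], [0, 0, 0]], [[0, 0, 0], [0, 0, 0]], [[0, 0, 0], [0, 0, 0]], [[0, 0, 0], [0, 0, 0]]]' 0.2 25;python3 inch.py '[[[0, 0, -3], [0, 0, 0]], [[0, 0, -7], [0, 0, 0]], [[5, 0.4, -7], [0, 0, 0]], [[11, 0.9, -7], [0, 0, 0]], [[16, 1.3, -7], [0, 0, 0]]]' ; python3 inch.py '[[[6, 0.5, 0], [0, 0, 0]], [[12, 1, 0], [0, 0, 0]], [[14.66, 1.2, 2], [0, 0, 0]], [[14.66, 1.2, 5], [0, 0, 0]], [[14.66, 1.2, 5], [0, 0, 0]]]'
python3 - <<'E'
from station import env
from h import *
np.set_printoptions(precision=4,suppress=True)
s=env.state();t=s['tcp_pos'];print(t,s['ft_force'])
c=env.capture('wrist');cv2.imwrite('pics/w5.png',c['img'][:,:,::-1]);T=T_wc(c,t,s['orientation'])
P=np.array([o+d*c['depth'][v,u] for v in range(190,340) for u in range(225,335) for o,d in [ray(c,T,(u,v))]])
k=t+[0,0,.003];q=P[(np.linalg.norm(P-k,axis=1)<.021)&(abs(P[:,0]-k[0])<.0125)&(P[:,2]>k[2]-.001)]
from scipy.optimize import least_squares
r=least_squares(lambda x:np.linalg.norm(q-x,axis=1)-.015,k,loss='soft_l1',f_scale=.001)
print('ball',r.x,'rel tcp',r.x-t,len(q),np.median(abs(r.fun)))
uv=proj(c,T,[.543,.0195,.0245]).round().astype(int);print('placed1',uv,sphere(c,T,uv,k=22))
E
python3 go.py .5403 -.0428 .0225
```

```text
time_s: 14.28
tcp_pos: [0.5143, -0.3493, 0.021]
orientation: [-3.141, -0.001, 1.571]
ft_force: [-0.1, -0.3, 0.3]
finger_gap: 0.479
grasp_force: 0.0
time_s: 14.78
tcp_pos: [0.5148, -0.3497, 0.0217]
orientation: [3.141, 0.0, 1.571]
ft_force: [0.5, -1.1, 0.9]
finger_gap: 0.319
grasp_force: 24.7
time_s: 15.4
tcp_pos: [0.5279, -0.1872, 0.0918]
orientation: [3.141, -0.001, 1.572]
ft_force: [0.7, -0.8, -0.7]
finger_gap: 0.321
grasp_force: 24.8
time_s: 16.02
tcp_pos: [0.5379, -0.0426, 0.04]
orientation: [-3.137, 0.0, 1.572]
ft_force: [-0.2, 0.6, -1.1]
finger_gap: 0.322
grasp_force: 24.8
[ 0.5379 -0.0426  0.04  ] [-0.1731  0.6462 -1.0637]
ball [ 0.538  -0.0424  0.0428] rel tcp [0.0001 0.0002 0.0028] 3167 0.00037385762712487634
placed1 [290 127] (array([0.5428, 0.0197, 0.0245]), 1927, np.float64(0.0004158548135165599))
[ 0.539  -0.0433  0.0413] shift [0.0005 0.0013 0.0188]
```

View pics/w5.png

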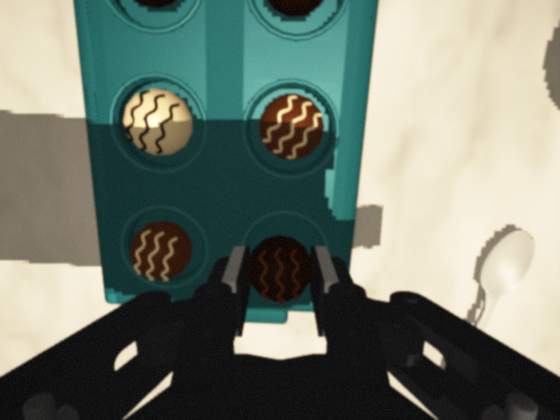

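The first truffle sits upright in well 5 at (290,127), with its centre at z = 0.0245. The dark one is held at (280,270), just short of well 6.

```bash
python3 inch.py '[[[0, 0, 1], [0, 0, 0]], [[0, 0, 1.2], [0, 0, 0]], [[0, 0, 1.2], [0, 0, 0]], [[0, 0, 1.2], [0, 0, 0]]]'; python3 go.py .5403 -.0428 .0220
```

```text
time_s: 16.58
tcp_pos: [0.5399, -0.0431, 0.0299]
orientation: [3.141, -0.0, 1.571]
ft_force: [-0.0, 0.8, -0.7]
finger_gap: 0.321
grasp_force: 24.8
[ 0.5399 -0.0431  0.0299] shift [0.0003 0.0004 0.0079]
```

```bash
python3 inch.py '[[[0.03, 0.03, 0.4], [0, 0, 0]], [[0.03, 0.03, 0.7], [0, 0, 0]], [[0.03, 0.03, 0.78], [0, 0, 0]], [[0.03, 0.03, 0.78], [0, 0, 0]], [[0.03, 0.03, 0.8], [0, 0, 0]]]'; python3 go.py .5403 -.0428 .0220
```

```text
time_s: 17.2
tcp_pos: [0.5401, -0.0427, 0.0216]
orientation: [3.141, 0.0, 1.571]
ft_force: [-0.9, -0.1, 2.5]
finger_gap: 0.321
grasp_force: 25.0
[ 0.5401 -0.0427  0.0216] shift [-0.0001  0.0002 -0.0004]
```

The manual's scale: shifts go in cm. Converting my numbers, -0.14 m is -14, -0.25 m is -25.

```bash
python3 inch.py '[[[0, 0, 0], [0, 0, 0]], [[0, 0, 0], [0, 0, 0]], [[0, 0, 0], [0, 0, 0]], [[0, 0, 0], [0, 0, 0]]]' 0.48; python3 inch.py '[[[0, 0, -3], [0, 0, 0]], [[0, 0, -8], [0, 0, 0]], [[0, 0, -14], [0, 0, 0]], [[2, -1, -20], [0, 0, -0.18]], [[5, -2, -25], [0, 0, -0.36]]]'
python3 - <<'E'
from station import env
from h import *
np.set_printoptions(precision=4,suppress=True)
s=env.state();t=s['tcp_pos'];print(t,s['orientation'],s['joint_positions'])
c=env.capture('wrist');cv2.imwrite('pics/w6.png',c['img'][:,:,::-1]);T=T_wc(c,t,s['orientation'])
for p in [(.5428,.0197),(.5403,-.0428),(.482,.0216),(.478,-.0414)]:
    uv=proj(c,T,[*p,.0245]).round().astype(int);print(uv,sphere(c,T,uv,k=16))
E
python3 go.py .45 .28 .33
```

```text
time_s: 17.7
tcp_pos: [0.54, -0.0427, 0.0216]
orientation: [3.142, -0.0, 1.571]
ft_force: [0.1, 0.4, 0.6]
finger_gap: 0.482
grasp_force: 0.0
time_s: 18.32
tcp_pos: [0.5198, 0.0068, 0.274]
orientation: [3.14, 0.001, 1.934]
ft_force: [0.1, 0.1, 0.1]
finger_gap: 0.481
grasp_force: 0.0
[0.5198 0.0068 0.274 ] [3.1403 0.001  1.9343] [-0.1438  0.1795  0.0118  1.8737 -0.0017  1.0869  0.232 ]
[301 171] (array([0.5429, 0.0192, 0.0245]), 481, np.float64(0.00041358911906186693))
[280 218] (array([ 0.54  , -0.0429,  0.0247]), 444, np.float64(0.0004380340551035939))
[253 151] (array([0.4822, 0.0214, 0.0245]), 504, np.float64(0.0003891978081959216))
[233 199] (array([ 0.4778, -0.0414,  0.0246]), 465, np.float64(0.000397891041803055))
[0.5219 0.0128 0.2808] shift [ 0.2749  0.0321 -0.049 ]
```

Converted, -0.05 m is -5, 0.05 m is 5.

```bash
python3 inch.py '[[[5, 0.6, -2], [0, 0, -0.18]], [[10, 1.2, -4], [0, 0, -0.36]], [[15, 1.8, -5], [0, 0, -0.54]], [[20, 2.4, -5], [0, 0, -0.72]], [[25, 3, -5], [0, 0, -0.9]]]' 0.8; python3 inch.py '[[[0, 0, 0], [0, 0, -0.18]], [[0, 0, 0], [0, 0, -0.31]], [[0, 0, 0], [0, 0, -0.31]], [[0, 0, 0], [0, 0, -0.31]]]'
python3 - <<'E'
from station import env
from h import *
np.set_printoptions(precision=4,suppress=True)
s=env.state();t=s['tcp_pos'];print(t,s['orientation'],s['joint_positions'])
c=env.capture('wrist');np.savez('pics/w7.npz',tcp=t,rpy=s['orientation'],**c);cv2.imwrite('pics/w7.png',c['img'][:,:,::-1])
E
```

```text
time_s: 19.0
tcp_pos: [0.4595, 0.2532, 0.3216]
orientation: [3.141, 0.0, 2.836]
ft_force: [0.6, 0.3, 0.2]
finger_gap: 0.803
grasp_force: 0.0
time_s: 19.5
tcp_pos: [0.46, 0.2516, 0.3214]
orientation: [-3.142, -0.0, 3.138]
ft_force: [0.1, -0.4, -0.2]
finger_gap: 0.795
grasp_force: 0.0
[0.46   0.2516 0.3214] [-3.1415 -0.0002  3.1376] [-0.368   0.1675 -0.2857  1.7815  0.0504  1.1999  0.8986]
```

View pics/w7.png

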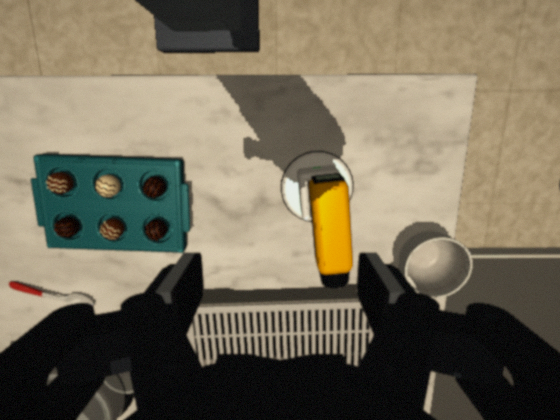

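The picture shows the barrel running from (330,178) to (337,285), with the nose towards the coffee machine. The white truffle is at (108,185). The wide cup at (437,265) is clear of the dock.

Run:
```python
from h import *
np.set_printoptions(precision=4,suppress=True)
c=dict(np.load('pics/w7.npz'));T=T_wc(c,c['tcp'],c['rpy'])
def pts(m): 
    v,u=np.nonzero(m&(c['depth']>0));return np.array([o+d*c['depth'][b,a] for a,b in zip(u,v) for o,d in [ray(c,T,(a,b))]])
h=hsv(c);m=(h[...,0]>12)&(h[...,0]<30)&(h[...,1]>180)&(h[...,2]>90)
b=max(blobs(m),key=lambda b:b[0]);q=pts(b[2]);print(len(q),np.percentile(q[:,2],[5,50,95]))
top=q[q[:,2]>np.percentile(q[:,2],95)-.012];r=cv2.minAreaRect((top[:,:2]*1000).astype(np.float32));print('top rect mm',r,top[:,2].mean())
r=cv2.minAreaRect((q[q[:,2]>.1][:,:2]*1000).astype(np.float32));print('all',r)
mm=np.zeros_like(m);mm[170:300,295:370]=True;a=pts(mm);k=a[a[:,2]>.1]
rr=cv2.minAreaRect((k[:,:2]*1000).astype(np.float32));print('all solid',rr)
# axis line from mid of y per x slice
e=[]
for x in np.arange(k[:,0].min()+.02,k[:,0].max()-.03,.006):
    s=top[abs(top[:,0]-x)<.003]
    if len(s)>5:e.append((x,(s[:,1].min()+s[:,1].max())/2,np.ptp(s[:,1])))
e=np.array(e);p=np.polyfit(e[:,0],e[:,1],1);print('axis y=%.4f+%.4f*(x-.5)'%(np.polyval(p,.5),p[0]),e[:,2],'x range',k[:,0].min(),k[:,0].max())
# dock foot circle (low white)
f=a[(a[:,2]<.02)&(a[:,2]>.004)];print('foot',len(f))
w=(h[...,1]<40)&(h[...,2]>150);w[:150]=0;w[225:]=0;w[:,:270]=0;w[:,365:]=0
(x,y),rad=cv2.minEnclosingCircle(np.argwhere(max(blobs(w),key=lambda b:b[0])[2])[:,::-1].astype(np.float32));print('foot px',x,y,rad,onz(c,T,(x,y),.008))
```

```text
3236 [0.1439 0.1475 0.1489]
top rect mm ((505.63800048828125, 304.8818359375), (99.28720092773438, 36.807525634765625), 6.032644748687744) 0.14711060713127788
all ((505.63800048828125, 304.8818359375), (99.28720092773438, 36.807525634765625), 6.032644748687744)
all solid ((510.1978759765625, 305.79290771484375), (125.36803436279297, 38.56279373168945), 5.861564636230469)
axis y=0.3043+0.0983*(x-.5) [0.035  0.0361 0.0361 0.0368 0.0367 0.036  0.0365 0.0364 0.0355 0.037
 0.037  0.0357 0.0349] x range 0.4489057388006527 0.5733152133984537
foot 372
foot px 294.5 196.0 20.42679786682129 [0.5017 0.2728 0.008 ]
```

Converted, 0.0533 m is 5.33, -0.0456 m is -4.56.

```bash
python3 inch.py '[[[-2, 2, 3], [0, 0, -0.05]], [[-4.56, 5.33, 6], [0, 0, -0.107]], [[-4.56, 5.33, 11], [0, 0, -0.107]], [[-4.56, 5.33, 13.5], [0, 0, -0.107]], [[-4.56, 5.33, 13.5], [0, 0, -0.107]]]' 0.8 60;python3 inch.py '[[[0, 0, 0], [0, 0, 0]], [[0, 0, 0], [0, 0, 0]]]'; python3 go.py .5056 .3049 .107
python3 -c "
from station import env;s=env.state();print(s['orientation'],s['joint_positions'])"
```

```text
time_s: 20.18
tcp_pos: [0.5045, 0.3041, 0.1845]
orientation: [-3.139, -0.004, -3.037]
ft_force: [-0.3, 0.2, 0.3]
finger_gap: 0.798
grasp_force: 0.0
time_s: 20.42
tcp_pos: [0.5066, 0.3057, 0.1884]
orientation: [3.14, 0.003, -3.036]
ft_force: [1.2, 0.1, -0.2]
finger_gap: 0.801
grasp_force: 0.0
[0.5066 0.3057 0.1884] shift [ 0.0013 -0.0008  0.0814]
[ 3.14020534e+00  2.79201363e-03 -3.03597695e+00] [-0.4196316   0.40074825 -0.29369803  1.79034935  0.13806367  0.96733717
  0.90684521]
```

Converted, 0.08 m is 8, 0.075 m is 7.5.

```bash
python3 inch.py '[[[0.05, -0.05, 3], [0, 0, 0]], [[0.05, -0.05, 6], [0, 0, 0]], [[0.05, -0.05, 7.5], [0, 0, 0]], [[0.05, -0.05, 8], [0, 0, 0]], [[0.05, -0.05, 8], [0, 0, 0]]]'; python3 go.py .5056 .3049 .107; python3 inch.py '[[[0, 0, 0], [0, 0, 0]], [[0, 0, 0], [0, 0, 0]], [[0, 0, 0], [0, 0, 0]], [[0, 0, 0], [0, 0, 0]], [[0, 0, 0], [0, 0, 0]]]' 0.2 60; python3 -c "
from station import env;s=env.state();print(s['tcp_pos'],s['orientation'],s['joint_positions'],s['ft_force'])"
```

```text
time_s: 21.05
tcp_pos: [0.5057, 0.3049, 0.1073]
orientation: [3.141, 0.001, -3.036]
ft_force: [-0.3, -0.4, -0.4]
finger_gap: 0.802
grasp_force: 0.0
[0.5057 0.3049 0.1073] shift [ 0.0001 -0.      0.0003]
time_s: 21.68
tcp_pos: [0.506, 0.3051, 0.1076]
orientation: [3.141, 0.002, -3.035]
ft_force: [-0.1, -0.2, 5.4]
finger_gap: 0.438
grasp_force: 60.9
[0.50600437 0.30513122 0.10762913] [ 3.14063944e+00  1.87413208e-03 -3.03542658e+00] [-0.43636764  0.49774699 -0.27593851  1.85389685  0.18052738  0.81203016
  0.87209728] [-0.11415048 -0.15620801  5.39880057]
```

```bash
python3 inch.py '[[[0, 0, -1.5], [0, 0, 0]], [[0, 0, -3.5], [0, 0, 0]], [[0, 0, -5.5], [0, 0, 0]], [[0, 0, -8], [0, 0, 0]], [[0, 0, -11], [0, 0, 0]]]';python3 inch.py '[[[0, 0, -4], [0, 0, 0]], [[0, 0, -8], [0, 0, 0.1]], [[0, 0, -8], [0, 0, 0.28]], [[0, 0, -8], [0, 0, 0.46]], [[0, 0, -8], [0, 0, 0.64]]]'; python3 -c "
from station import env;s=env.state();print(s['tcp_pos'],s['orientation'],s['joint_positions'],s['ft_force'])"
cat > aim.py <<'E'
# shift and turn (tool axes) from the present pose to the aiming pose: python3 aim.py yaw pitch dist
import sys
from station import env
from h import *
yaw,pit,dist=map(float,sys.argv[1:4]);np.set_printoptions(precision=4,suppress=True)
W=np.array([.4821,.0215,.0245]);b=R.from_euler('zy',[yaw,pit]).as_matrix()
t=R.from_matrix(np.stack([-b[:,0],b[:,1],-b[:,2]],1));a=b[:,0]
L=W-a*dist;tcp=L-a*.068+t.as_matrix()[:,2]*.0194
s=env.state();r=R.from_euler('xyz',s['orientation'])
bb=r.as_matrix();a0=-bb[:,0];l0=s['tcp_pos']-bb[:,2]*.0194+a0*.068
print('tcp',s['tcp_pos'],'goal',tcp,'lens goal',L)
print('shift',r.inv().apply(tcp-s['tcp_pos']),'turn',(r.inv()*t).as_rotvec(),'q',np.round(s['joint_positions'],2))
d=W-l0;print('now: dist',np.linalg.norm(d),'miss',np.linalg.norm(d-a0*(d@a0)),'pitch deg',np.degrees(np.arcsin(-a0[2])),'err',d-a0*(d@a0))
E
python3 aim.py -1.22 0 .105;python3 aim.py -1.22 .785 .105
```

```text
time_s: 22.3
tcp_pos: [0.5045, 0.304, 0.2173]
orientation: [-3.141, -0.002, -3.035]
ft_force: [0.6, -0.5, -2.1]
finger_gap: 0.438
grasp_force: 60.3
time_s: 22.92
tcp_pos: [0.5046, 0.3042, 0.297]
orientation: [-3.141, -0.0, 2.602]
ft_force: [-1.1, -0.1, -2.4]
finger_gap: 0.439
grasp_force: 60.2
[0.5046282  0.30423549 0.29698223] [-3.14101872e+00 -4.24656535e-04  2.60198598e+00] [-0.48799902  0.29181929 -0.20077522  1.67639797  0.06186779  1.18027994
  0.32707537] [-1.1054303  -0.12043231 -2.36067483]
tcp [0.5046 0.3042 0.297 ] goal [0.4226 0.184  0.0051] lens goal [0.446  0.1201 0.0245]
shift [ 0.0084 -0.1451  0.292 ] turn [-0.0007 -0.0002  0.6804] q [-0.49  0.29 -0.2   1.68  0.06  1.18  0.33]
now: dist 0.3913129965942043 miss 0.3869821381728716 pitch deg 0.02433102720402151 err [-0.1307 -0.218  -0.2918]
tcp [0.5046 0.3042 0.297 ] goal [0.4263 0.184  0.0528] lens goal [0.4566 0.1201 0.05  ]
shift [ 0.0053 -0.1433  0.2443] turn [0.6156 0.5094 0.6445] q [-0.49  0.29 -0.2   1.68  0.06  1.18  0.33]
now: dist 0.3913129965942043 miss 0.3869821381728716 pitch deg 0.02433102720402151 err [-0.1307 -0.218  -0.2918]
```

```bash
sed -i "s/'zy'/'ZY'/" aim.py; python3 inch.py '[[[0, -4, 0], [0, 0, 0.18]], [[0, -8, 0], [0, 0, 0.36]], [[0, -10, 0], [0, 0, 0.52]], [[0, -10, 0], [0, 0, 0.68]], [[0, -10, 0], [0, 0, 0.68]]]'; python3 aim.py -1.22 .785 .105;  python3 aim.py -1.22 .785 .205
```

```text
time_s: 23.55
tcp_pos: [0.4539, 0.2183, 0.297]
orientation: [-3.142, -0.0, 1.929]
ft_force: [0.2, -0.4, -1.7]
finger_gap: 0.437
grasp_force: 60.8
tcp [0.4539 0.2183 0.297 ] goal [0.4353 0.1493 0.1331] lens goal [0.4566 0.0913 0.0987]
shift [-0.0581 -0.0415  0.164 ] turn [-0.003   0.7849  0.0072] q [-0.48  0.14 -0.11  1.87  0.02  1.14 -0.23]
now: dist 0.32084603153755886 miss 0.2949916278142733 pitch deg 0.006000658599477806 err [-0.0399 -0.0149 -0.2919]
tcp [0.4539 0.2183 0.297 ] goal [0.411  0.2157 0.2037] lens goal [0.4323 0.1577 0.1694]
shift [ 0.0127 -0.041   0.0933] turn [-0.003   0.7849  0.0072] q [-0.48  0.14 -0.11  1.87  0.02  1.14 -0.23]
now: dist 0.32084603153755886 miss 0.2949916278142733 pitch deg 0.006000658599477806 err [-0.0399 -0.0149 -0.2919]
```

```bash
python3 inch.py '[[[0, -1, 0], [0, 0.18, 0]], [[0, -2, 1], [0, 0.36, 0]], [[0, -3, 2], [0, 0.54, 0]], [[0, -4.1, 3], [0, 0.72, 0]], [[0, -4.1, 4], [0, 0.785, 0]]]'; python3 aim.py -1.22 .785 .205
```

```text
time_s: 24.18
tcp_pos: [0.4161, 0.2022, 0.2556]
orientation: [3.14, -0.788, 1.928]
ft_force: [0.2, 0.5, -1.4]
finger_gap: 0.441
grasp_force: 60.8
tcp [0.4161 0.2022 0.2556] goal [0.411  0.2157 0.2037] lens goal [0.4323 0.1577 0.1694]
shift [-0.0266 -0.0001  0.0468] turn [-0.0026 -0.0031  0.0046] q [-0.07  0.28 -0.03  2.04 -0.81  1.21  0.71]
now: dist 0.23602213569631306 miss 0.04598670987272891 pitch deg 45.15287680649276 err [-0.0126  0.0301 -0.0324]
```

Reachable. Next I'll move to the standoff, check the real barrel axis with the cameras, then approach.

Converted, 0.0468 m is 4.68, -0.0266 m is -2.66.

```bash
python3 inch.py '[[[-1.3, 0, 2.4], [0, 0, 0]], [[-2.66, 0, 4.68], [0, 0, 0]], [[-2.66, 0, 4.68], [0, 0, 0]], [[-2.66, 0, 4.68], [0, 0, 0]], [[-2.66, 0, 4.68], [0, 0, 0]]]'; python3 aim.py -1.22 .785 .205
python3 - <<'E'
from station import env
from h import *
s=env.state()
for n in ('scene','side','wrist'):
    c=env.capture(n);np.savez(f'pics/{n}9.npz',tcp=s['tcp_pos'],rpy=s['orientation'],**c)
    if n=='scene':A=c['img'][170:320,160:360]
    if n=='side':B=c['img'][100:250,160:360]
    if n=='wrist':C=c['img']
cv2.imwrite('pics/v9.png',np.vstack([np.hstack([cv2.resize(A,(400,300)),cv2.resize(B,(400,300))]),cv2.resize(np.pad(C,((0,0),(93,94),(0,0))),(800,300)) if 0 else np.hstack([cv2.resize(C,(400,300)),np.zeros((300,400,3),np.uint8)])])[:,:,::-1])
E
```

```text
time_s: 24.8
tcp_pos: [0.4118, 0.2175, 0.2057]
orientation: [3.138, -0.784, 1.931]
ft_force: [0.1, -0.5, -1.7]
finger_gap: 0.438
grasp_force: 60.8
tcp [0.4118 0.2175 0.2057] goal [0.411  0.2157 0.2037] lens goal [0.4323 0.1577 0.1694]
shift [-0.0024 -0.0013  0.0005] turn [-0.0027  0.0005  0.0065] q [-0.08  0.34 -0.06  2.09 -0.86  1.11  0.78]
now: dist 0.20740442670188264 miss 0.0031969566225318307 pitch deg 44.9480884513444 err [-0.0031 -0.0007 -0.0004]
```

View pics/v9.png

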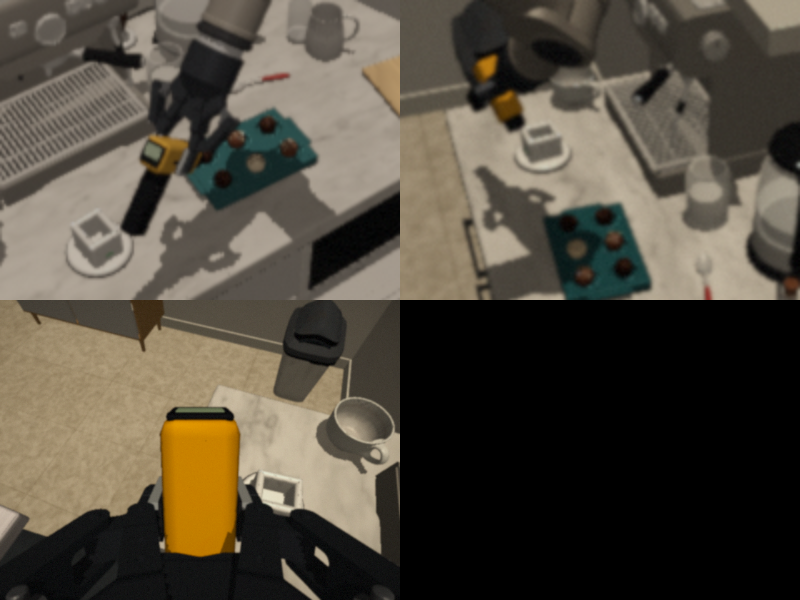

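The scene and side crops show the thermometer held nose-down, aimed at the white truffle and clear of everything. The wrist crop shows the barrel square between the fingers, and I'll check its pose in the tool frame.

```bash
python3 - <<'E'
from h import *
np.set_printoptions(precision=4,suppress=True)
c=dict(np.load('pics/wrist9.npz'));h=hsv(c);m=(h[...,0]>12)&(h[...,0]<30)&(h[...,1]>180)&(h[...,2]>90)&(c['depth']>0)&(c['depth']<.25)
m=max(blobs(m),key=lambda b:b[0])[2];v,u=np.nonzero(m);C=c['tool_from_camera']
q=np.array([d*c['depth'][b,a]+o for a,b in zip(u,v) for o,d in [ray(c,C,(a,b))]])
print(len(q),q.min(0),q.max(0))
t=q[abs(q[:,1])<.012];k=np.linalg.lstsq(np.c_[t[:,:2],np.ones(len(t))],t[:,2],rcond=None)[0];print('top z=',k,'(tilt rad about y, x)')
E=[]
for x in np.arange(q[:,0].min()+.008,q[:,0].max()-.008,.004):
    s=q[abs(q[:,0]-x)<.002];E.append((x,(s[:,1].min()+s[:,1].max())/2))
E=np.array(E);print('mid y = a*x+b',np.polyfit(E[:,0],E[:,1],1),'back end x (expect .050)',q[:,0].max())
E
python3 aim.py -1.22 .785 .105
```

```text
19266 [-0.0184 -0.0181 -0.0749] [ 0.0511  0.0193 -0.028 ]
top z= [ 0.0188 -0.0049 -0.0401] (tilt rad about y, x)
mid y = a*x+b [0.0065 0.0004] back end x (expect .050) 0.05110155779695837
tcp [0.4114 0.2174 0.2053] goal [0.4353 0.1493 0.1331] lens goal [0.4566 0.0913 0.0987]
shift [-0.1022 -0.0015  0.0001] turn [-0.0033  0.0004  0.0056] q [-0.08  0.34 -0.06  2.09 -0.86  1.11  0.78]
now: dist 0.20720258461934618 miss 0.002512813006460177 pitch deg 44.95570274829188 err [-0.0024 -0.0008 -0.0001]
```

Run:
```python
from h import *
np.set_printoptions(precision=4,suppress=True)
c=dict(np.load('pics/wrist9.npz'));h=hsv(c);m=(h[...,0]>12)&(h[...,0]<30)&(h[...,1]>180)&(h[...,2]>90)&(c['depth']>0)&(c['depth']<.25)
m=max(blobs(m),key=lambda b:b[0])[2];v,u=np.nonzero(m);C=c['tool_from_camera']
q=np.array([d*c['depth'][b,a]+o for a,b in zip(u,v) for o,d in [ray(c,C,(a,b))]])
for lo,hi in((-.018,.042),(-.01,.035),(.0,.04)):
    t=q[(abs(q[:,1])<.01)&(q[:,0]>lo)&(q[:,0]<hi)&(abs(q[:,2]+.04)<.006)]
    k=np.linalg.lstsq(np.c_[t[:,:2],np.ones(len(t))],t[:,2],rcond=None)[0];print(lo,hi,len(t),k)
for x in np.arange(-.016,.05,.006):print(round(x,3),np.median(q[(abs(q[:,0]-x)<.003)&(abs(q[:,1])<.01)][:,2]),end='; ')
```

```text
-0.018 0.042 9449 [-0.0002 -0.0003 -0.0399]
-0.01 0.035 7175 [-0.0002 -0.0009 -0.0399]
0.0 0.04 6732 [-0.0001  0.0004 -0.0399]
-0.016 -0.0398900252524299; -0.01 -0.03989879231840228; -0.004 -0.03995074252046281; 0.002 -0.03992398105368729; 0.008 -0.0399258552565607; 0.014 -0.03990332213357638; 0.02 -0.03995155345381369; 0.026 -0.0399929161331711; 0.032 -0.039891950953777684; 0.038 -0.03993418172000027; 0.044 -0.039633365001713564;
```

Converted, -0.09 m is -9, -0.075 m is -7.5.

```bash
python3 inch.py '[[[-2.5, -0.1, 0], [0, 0, 0]], [[-5, -0.1, 0], [0, 0, 0]], [[-7.5, -0.15, 0], [0, 0, 0]], [[-9, -0.15, 0], [0, 0, 0]], [[-9, -0.15, 0], [0, 0, 0]]]'; python3 inch.py '[[[0, 0, 0], [0, 0, 0]], [[0, 0, 0], [0, 0, 0]]]'; python3 aim.py -1.22 .785 .105
```

```text
time_s: 25.58
tcp_pos: [0.432, 0.1569, 0.1408]
orientation: [-3.14, -0.785, 1.926]
ft_force: [0.1, -0.1, -1.1]
finger_gap: 0.439
grasp_force: 60.8
time_s: 25.82
tcp_pos: [0.4317, 0.158, 0.1417]
orientation: [3.14, -0.785, 1.93]
ft_force: [0.1, 0.2, -1.4]
finger_gap: 0.437
grasp_force: 60.8
tcp [0.4317 0.158  0.1417] goal [0.4353 0.1493 0.1331] lens goal [0.4566 0.0913 0.0987]
shift [-0.0128  0.0003 -0.0005] turn [-0.0044 -0.0002  0.0059] q [ 0.01  0.48 -0.02  2.07 -0.84  1.09  0.94]
now: dist 0.11781462210212373 miss 0.0010001194750038527 pitch deg 44.98641007208271 err [-0.0006 -0.0007  0.0004]
```

Converted, -0.01 m is -1, -0.005 m is -0.5.

```bash
python3 inch.py '[[[-0.5, 0.03, -0.03], [0, 0, 0]], [[-1, 0.03, -0.03], [0, 0, 0]], [[-1, 0.03, -0.03], [0, 0, 0]], [[-1, 0.03, -0.03], [0, 0, 0]]]'; python3 inch.py '[[[0, 0, 0], [0, 0, 0]], [[0, 0, 0], [0, 0, 0]], [[0, 0, 0], [0, 0, 0]], [[0, 0, 0], [0, 0, 0]]]'; python3 aim.py -1.22 .785 .108
python3 - <<'E'
from station import env
from h import *
c=env.capture('side');d=env.capture('scene')
cv2.imwrite('pics/v10.png',np.hstack([cv2.resize(d['img'][170:320,160:360],(400,300)),cv2.resize(c['img'][120:270,160:360],(400,300))])[:,:,::-1])
s=env.state();print(np.abs(s['qvel']).max(),s['finger_gap'])
E
```

```text
time_s: 26.32
tcp_pos: [0.4346, 0.1506, 0.1342]
orientation: [-3.141, -0.785, 1.927]
ft_force: [-0.6, -0.5, -1.7]
finger_gap: 0.44
grasp_force: 60.8
time_s: 26.82
tcp_pos: [0.4346, 0.1506, 0.1343]
orientation: [3.141, -0.785, 1.928]
ft_force: [-0.2, 0.3, -1.0]
finger_gap: 0.438
grasp_force: 60.8
tcp [0.4346 0.1506 0.1343] goal [0.4346 0.1513 0.1352] lens goal [0.4558 0.0932 0.1008]
shift [ 0.0011  0.0002 -0.0002] turn [-0.0043  0.      0.0045] q [ 0.02  0.5  -0.01  2.07 -0.83  1.09  0.96]
now: dist 0.10690409708519902 miss 0.0006978581101183698 pitch deg 44.97657034088654 err [-0.0006 -0.0004  0.0001]
0.0027260344951721078 0.4385284195132938
```

View pics/v10.png

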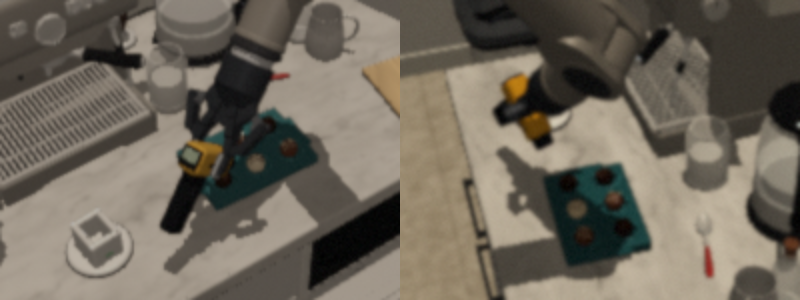

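The crops show all six truffles in place. The nose points at the white one, at (577,208) in the right-hand crop, and the arm is still, so I'm handing in.

```bash
python3 -c "
from station import env;print(env.job_done())"
```

```text
the job is handed in; nothing more can be done
None
```

The job is handed in: both truffles are set down in the two empty wells, and the gripper holds the thermometer still, nose 45° down, with the lens about 107 mm from the white truffle's centre (92 mm from its surface) and the calculated aim within 1 mm of the centre; one truffle was set down briefly on bare worktop beside the tray to be regripped.

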